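# Ready the bench shaker for loading

### The arm

A 6-joint arm with a two-finger parallel gripper is mounted at the origin on the work surface. World frame = base frame: x ahead of the robot, y to its left, z up, the work surface at z = 0. Lengths are in m, angles in rad, forces in N, time in s.
With the tool pointing down it reaches from about 0.225 to 0.875 m from the base axis. Payload 3.4 kg.
Tool frame: the origin (TCP) lies at the very end of the fingers, on their centre line; the grasp point (between the pads) lies 19 mm behind it (manip.tcp_to_grasp is the distance from the TCP to the grasp point, in m); z points along the fingers, y is the line along which they close (so a half turn about z gives the same grasp; the last joint's range is limited). The gripper opens to 85 mm and grips with 20 to 120 N. Pads are 22 mm wide; open, the fingers measure 114 mm over their backs; the gripper's body (76 mm by 85 mm) begins 54 mm behind the grasp point. The pads swing forward as they close: fully open they stand 13 mm farther back than shut.
Start: joints at [-1.337, 0.276, 1.505, -0, 1.361, -0.121], TCP at [0.2, -0.539, 0.211] pointing down, gripper open.
Joint ranges: [-2.89, 2.89], [-0.75, 2.08], [0.22, 2.7], [-1.18, 4.32], [0.11, 2.71], [-2.7, 2.7]. Speed limits (rad/s): [2.57, 2.57, 3.14, 3.14, 3.14, 3.14].

### API

Orientations are given as a unit quaternion [w, x, y, z].
In Python, from rig import status, get_image, job, manip gives the robot as it stands.
- The arm moves only by the tool apply_moves, never from a script. Its arguments are lists of equal length, an entry for each row: "xyz": the shift along the tool's x, y, z each as a share of 0.3 m, from -1 to 1, a list of three; "rot": the turn, a rotation vector about the tool's x, y, z each as a share of 60 degrees, from -1 to 1, a list of three; "hand": the opening, from -1 (shut) to 1 (fully open). A call has 1 to 8 rows; each row shifts and turns the commanded pose from where the row before left it, along the tool's axes as they then stand; what a row does not reach is not made up. A row lasts 1/8 s, in which the tool goes at most 62.5 mm and 10.7 degrees, less where a joint would pass 70% of its speed; a pose out of reach is approached as far as the arm can. A call with a number of a shift or a turn outside -1 to 1 is refused whole. A call with a gripper value outside its range is refused whole. The fingers move at their own pace and stop on an object; "force" is the grip in N (left out, the last holds). Time passes only in rows, so rows that do not move let the fingers close. It gives the time, the measured TCP pose, the force, the opening and the grip force at its end, in the units of the state.
- status.get_state(): the state, without advancing time (a new reading comes with each control period).
- get_image(name): name is "side" or "top"; returns a dict with "pixels" (384x512x3 uint8, red, green, blue), "fovy" (degrees; the focal length in pixels is half the picture's height over the tangent of half this angle, whatever the lens; pixels are square), "cx", "cy" (the principal point, pixels), "dist" ([k1, k2, p1, p2, k3] as OpenCV has them; the pictures are not rectified), "origin" and "orientation" of the camera in the world. Camera axes: x right, y down, z forward; pixel columns grow to the right and rows downward; lengths in m; the calibration is good to about 2 mm. A picture is of the moment at which its call begins. There is no depth.
- job.sign_off(): hands the job in; it is judged then, once.
The state is a dict: "clock": time; "qpos": joint angles; "qd": joint speeds; "effort": joint torques, N m; "position": TCP position; "ee_rot": TCP orientation; "contact_force": force on the tool from outside, world axes, zero at the start; "moment": the same for the moment, N m; "width": finger opening in m; "gripper_force": force on a finger pad.
Only numpy, scipy, OpenCV 4.12 (cv2) and the standard library are available. Lean on these libraries where they do the work, as an engineer would, in place of code of your own. Each camera call takes 0.05 s, during which the arm holds its last target. There are 200 camera calls.

### The job

Get the shaker ready for loading: first lift the loose lid off its steel bath by the knob and set it down gently, knob up, with the whole lid on the white tile, and let go. Then release the transport lock: slide the tall fin-shaped grip on the shaker's front ledge, under the carrying bar, all the way to its end stop at the end of the track with the round stud. Leave the low round speed slide at its setting and do not disturb the other things on the bench.

Things in the scene. Friction and masses are not known exactly. Their poses are not given: they have to be found in the camera images.
- shaker: orbital shaker, fixed, 240 deep (its x), 320 wide (its y); origin at bench level under its centre, z up; its -x side is the front, towards the robot. Main block: x -50 to 120, top at z 100. Front ledge: x -120 to -50, top at z 45, carrying two slide tracks side by side at y +60 and -60.
- bar (a point): middle of the shaker's steel carrying bar, 12 thick, along the shaker's y from -150 to 150, at its x -105, z 225; its arms slope down and back to x -60, z 95. It blocks the slides from straight above: lean the tool 32 to 50 degrees, fingers pointing down and along the shaker's +x, gripper body below and in front of the bar.
- bath_rim (a point): centre of the mouth of the round steel bath fixed on the shaker's block: 136 outside, 128 inside, 60 deep; rim at z 165 of the shaker, axis at its x 35, y 0
- lid: loose steel lid of the bath, 0.25 kg or so, round, 140 across; origin at the centre of its underside, z up. Below: a locating boss 112 across, z 0 to 6 (sits inside the bath, or stands on the tile); disc 140 across z 6 to 12; black stem 18 across z 12 to 23; black knob 26 across, z 23 to 47. Starts on the bath with its origin at z 159 of the shaker.
- tile: square white ceramic tile, 180 x 180 x 6, fixed on the bench to the left or right of the shaker; origin at centre of underside
- lock (a joint): travel of the transport lock slide in m: 0 to 0.050 (end stop), growing along the shaker's +y towards the stud; starts somewhere at 0 to 0.020; takes about 4 N
- lock_top (a point): centre of the top of the transport lock grip: a black upright fin 22 (x) by 12 (y), rising 41 above its track; its top is at z 93 of the shaker; x -85 of the shaker. Axes as the shaker's.
- lock_stud (a point): top of the round steel stud, 12 across, 3 high, set in the aluminium track (40 x 104 x 6) at the end to which the lock has to go. Only the lock's track has one.
- speed_top (a point): top of the speed slide's grip: a low round black button, 16 across, 13 high, on the other track; its centre is at x -85, top at z 65 of the shaker. Must stay as it is set. Which slide is left and which right varies.
- tip_rack: pink pipette-tip box, 85 x 120 x 50, standing in the grey tray; origin at centre of its underside. Bystander (mm).
- dish_a: petri dish, 90 across, 16 high, on the bench in front of the shaker; origin at centre of underside. Bystander (mm).
- dish_b: a second petri dish like dish_a. Bystander (mm).
- marker: marker pen lying on the bench, about 135 long (along its y), 15 thick; origin at its underside near the middle. Bystander (mm).
Things that resemble listed ones, but are neither listed nor needed, are in the scene too. Several things have the shape of the lid; the one meant has the colours described above.

How it is judged:
On the way, in this order (a step that is already met when the one before it is completed fails the run):
1. the lid stands level, knob up, wholly on the tile, let go (x of lid in the frame of tile between -0.028 and 0.028 m and y of lid in the frame of tile between -0.028 and 0.028 m and z of lid in the frame of tile below 0.01 m and angle between lid's own z axis and vertical below 0.08 rad and linear speed of lid below 0.02 m/s and contact force between the fingers and lid below 0.1 N), for 0.2 s.
2. the transport lock is at its end stop by the stud (value of joint lock above 0.046 m), for 0.2 s.
At the end, for the whole second after the job is handed in: The lid lies level (within 0.08 rad), knob up and at rest on the tile, its centre within 28 mm of the tile's along each of the tile's axes; the lock has slid at least 46 of its 50 mm, to the stud's end, and is still; the speed slide is within 5 mm of where it was (x of lid in the frame of tile between -0.028 and 0.028 m and y of lid in the frame of tile between -0.028 and 0.028 m and z of lid in the frame of tile below 0.01 m and angle between lid's own z axis and vertical below 0.08 rad and linear speed of lid below 0.02 m/s and value of joint lock above 0.046 m and velocity of joint lock below 0.01 m/s and distance of speed_top from where it was at the start of the episode below 0.005 m); the robot touches nothing.
It fails at once if the speed slide is shifted by more than 5 mm (distance of speed_top from where it was at the start of the episode above 0.005 m).
It fails at once if the lid is dropped: it moves faster than 0.6 m/s within 22 mm of the bench (height (world z) of lid below 0.022 m and linear speed of lid above 0.6 m/s).
It fails at once if another thing on the bench is moved by more than 25 mm (distance of any of tip_rack, dish_a, dish_b, marker from where it was at the start of the episode above 0.025 m).
It also fails if it takes over 67 s, if anything falls off the work surface, if the arm or the gripper's body presses on something with over 40 N, if the wrist force passes 120 N, or if a joint passes its speed limit or range.

## Working session

There is one attempt and no reset: what is moved stays moved. The work goes in short steps, Python scripts to look and compute and a tool call to move; the robot and the scene stay as the last step left them, time stands still between calls to the robot, and variables do not carry over. Pictures are saved under pics/ and viewed, at most 10 in all, crops included, and the job is handed in when it is done.

Besides the shell and the picture viewer there is one more tool, called after "Request:" in YAML: its name, and indented under it one key for each argument. apply_moves: Moves the arm, as the interface text tells. Its arguments: {"type":"object","properties":{"xyz":{"type":"array","items":{"type":"array","items":{"type":"number","minimum":-1,"maximum":1}}},"rot":{"type":"array","items":{"type":"array","items":{"type":"number","minimum":-1,"maximum":1}}},"hand":{"type":"array","items":{"type":"number"}},"force":{"type":"number"}},"required":["xyz","rot","hand"]}

```bash
mkdir -p pics; ls; cat > h.py <<'E'
import numpy as np, cv2
from scipy.spatial.transform import Rotation as R
from rig import status, get_image, job, manip
def q2R(q): return R.from_quat([q[1],q[2],q[3],q[0]]).as_matrix()
def K(im):
    f=im["pixels"].shape[0]/2/np.tan(np.radians(im["fovy"])/2)
    return np.array([[f,0,im["cx"]],[0,f,im["cy"]],[0,0,1.]])
def cast(im,uv,z):
    uv=np.asarray(uv,float).reshape(-1,1,2)
    n=cv2.undistortPoints(uv,K(im),np.array(im["dist"],float)).reshape(-1,2)
    d=np.c_[n,np.ones(len(n))]@q2R(im["orientation"]).T
    o=np.array(im["origin"]); return o+d*((z-o[2])/d[:,2])[:,None]
def proj(im,p):
    M=q2R(im["orientation"]).T; t=-M@np.array(im["origin"])
    return cv2.projectPoints(np.asarray(p,float).reshape(-1,1,3),cv2.Rodrigues(M)[0],t,K(im),np.array(im["dist"],float))[0].reshape(-1,2)
def save(im,name,box=None,s=1):
    a=im["pixels"][:,:,::-1]
    if box: a=a[box[1]:box[3],box[0]:box[2]]
    cv2.imwrite("pics/"+name,cv2.resize(a,None,fx=s,fy=s,interpolation=cv2.INTER_CUBIC))
E
python3 - <<'E'
from h import *
import pickle
for n in("top","side"):
    im=get_image(n); pickle.dump(im,open(n+".pkl","wb")); save(im,n+"0.png",s=1.5)
    print(n,im["fovy"],im["cx"],im["cy"],im["dist"],im["origin"],im["orientation"])
s=status.get_state(); print(s["clock"],s["position"],s["ee_rot"],s["width"],manip.tcp_to_grasp)
E
```

```text
pics
top 55.829285559736746 259.7180292283752 191.8059368792671 [-0.03088289  0.          0.          0.          0.        ] [0.23245636 0.02963797 1.12965919] [ 0.07618363 -0.69317121  0.71221879 -0.08033757]
side 44.858365238879855 255.64000697485474 190.80176561705355 [-0.19410629  0.          0.          0.          0.        ] [0.33345198 1.17577414 1.05615384] [ 0.02113123 -0.03765548  0.89631246 -0.44131566]
0.1 [ 0.199645   -0.53869196  0.20983032] [-8.24328755e-04  9.84301977e-01  1.76490613e-01 -4.20048904e-05] 0.08515916089552009 0.0187
```

View pics/top0.png

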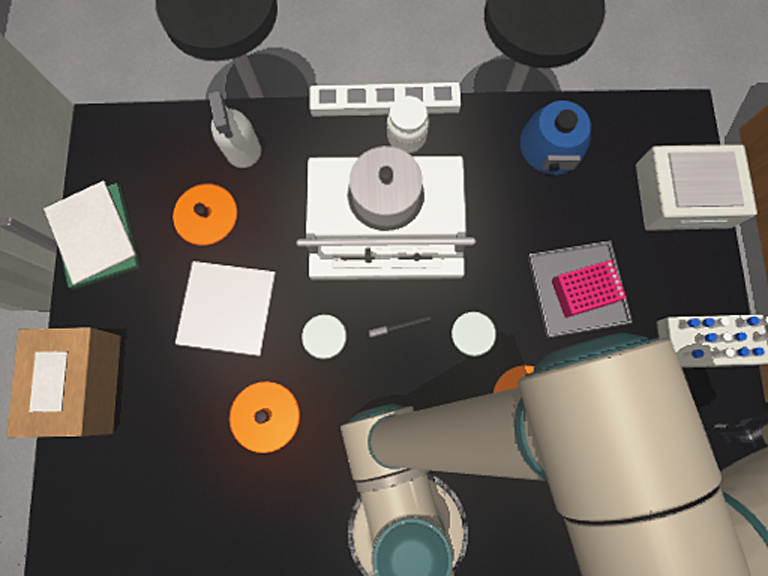

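View pics/side0.png

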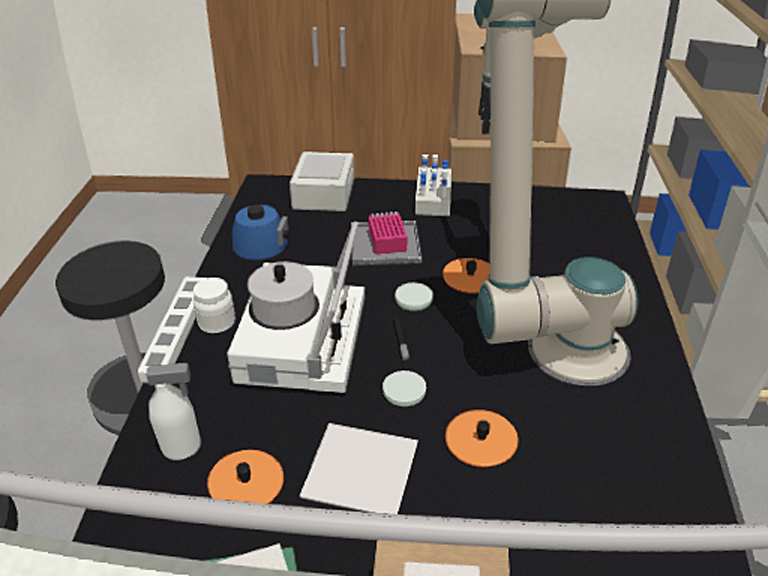

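The top view is oriented with +x up and +y left. The shaker is at about (386,215), the bath with the steel lid at (386,185), the tile at (225,308) and the bar at y≈242. I'll zoom in on the ledge next.

```bash
python3 - <<'E'
import pickle,cv2,numpy as np
t=pickle.load(open("top.pkl","rb"));s=pickle.load(open("side.pkl","rb"))
a=t["pixels"][150:192,195:325,::-1];b=s["pixels"][180:268,150:262,::-1]
a=cv2.resize(a,None,fx=6,fy=6,interpolation=cv2.INTER_CUBIC);b=cv2.resize(b,None,fx=3.8,fy=3.8,interpolation=cv2.INTER_CUBIC)
o=np.zeros((a.shape[0]+b.shape[0],800,3),np.uint8);o[:a.shape[0],:a.shape[1]]=a;o[a.shape[0]:,:b.shape[1]]=b
print(a.shape,b.shape);cv2.imwrite("pics/zoom.png",o[:600])
E
```

```text
(252, 780, 3) (334, 426, 3)
```

View pics/zoom.png

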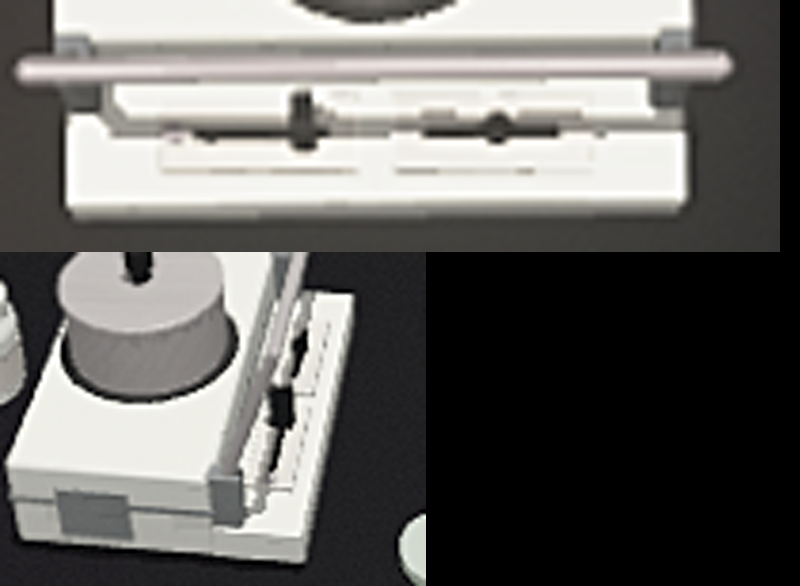

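The lock fin is at zoom (303,120), and its stud is at zoom (175,138) on the +y end. The speed button is at zoom (497,128). Next I'll measure positions.

```bash
python3 - <<'E'
from h import *
import pickle
t=pickle.load(open("top.pkl","rb"));s=pickle.load(open("side.pkl","rb"))
def blob(im,mask,box):
    m=np.zeros(mask.shape,np.uint8);x0,y0,x1,y1=box;m[y0:y1,x0:x1]=mask[y0:y1,x0:x1]
    n,l,st,c=cv2.connectedComponentsWithStats(m);i=1+np.argmax(st[1:,4]);return c[i],st[i],(l==i).astype(np.uint8)
g=lambda im:im["pixels"].max(2)
kt,st,_=blob(t,g(t)<60,(240,105,275,130)); ks,ss,_=blob(s,g(s)<60,(175,170,200,190))
print("knob",kt,st,ks,ss)
a,b=cast(t,[kt],.194)[0],cast(s,[ks],.194)[0];print(a,b)
# two-ray
def ray(im,p): 
    q=cast(im,[p],0)[0];o=np.array(im["origin"]);return o,(q-o)/np.linalg.norm(q-o)
def tri(p,q):
    A=np.zeros((3,3));B=np.zeros(3)
    for o,d in(ray(t,p),ray(s,q)):
        M=np.eye(3)-np.outer(d,d);A+=M;B+=M@o
    return np.linalg.solve(A,B)
print("tri",tri(kt,ks))
# tile
hsv=cv2.cvtColor(t["pixels"],cv2.COLOR_RGB2HSV)
c,st,m=blob(t,((g(t)>150)).astype(np.uint8),(112,170,188,240))
cn=max(cv2.findContours(m,0,1)[0],key=cv2.contourArea)
w=cast(t,cn.reshape(-1,2),.006)[:,:2].astype(np.float32)
print("tile",st,cv2.minAreaRect(w))
c,st,m=blob(s,((g(s)>150)&(np.ptp(s["pixels"],2)<50)).astype(np.uint8),(195,275,282,345))
cn=max(cv2.findContours(m,0,1)[0],key=cv2.contourArea)
print("tile side",st,cv2.minAreaRect(cast(s,cn.reshape(-1,2),.006)[:,:2].astype(np.float32)))
print("bar ends",cast(t,[[195+18/6,150+70/6],[195+730/6,150+65/6]],.225))
Z=lambda x,y:[195+x/6-.5,150+y/6-.5]
print("ledge corners",cast(t,[Z(66,207),Z(686,204)],.045))
print("block back corners",cast(t,[[308/1.5,157/1.5],[465/1.5,156/1.5]],.1))
print("fin top/base",cast(t,[Z(302,92)],.093),cast(t,[Z(303,150)],.052),"stud",cast(t,[Z(175,137)],.054),"speed",cast(t,[Z(497,126)],.065))
z=lambda x,y:[150+x/3.8-.5,180+(y-252)/3.8-.5]
print("side fin top",cast(s,[z(282,389)],.093),"ledge corner L",cast(s,[z(305,548)],.045),"R",cast(s,[z(353,295)],.045))
E
```

```text
knob [257. 111.] [257 111   1   1   1] [188.70103093 172.08247423] [175 170  25   6  97]
[0.67471645 0.02242294 0.194     ] [ 0.65789928 -0.02228114  0.194     ]
tri [0.65107726 0.02310633 0.22957979]
tile [ 117  174   66   63 3190] ((0.4540553689002991, 0.36681491136550903), (0.1807342767715454, 0.18055708706378937), 80.84091186523438)
tile side [ 195  282   87   63 3649] ((0.45600956678390503, 0.37106841802597046), (0.2287028580904007, 0.2187301367521286), 5.122655391693115)
bar ends [[ 0.52129481  0.1802499   0.225     ]
 [ 0.51534084 -0.12958163  0.225     ]]
ledge corners [[ 0.50610733  0.18630496  0.045     ]
 [ 0.49917749 -0.13246376  0.045     ]]
block back corners [[ 0.74465558  0.18056113  0.1       ]
 [ 0.73845885 -0.14262725  0.1       ]]
fin top/base [[0.54977435 0.06238667 0.093     ]] [[0.53124699 0.06373499 0.052     ]] stud [[0.53937322 0.12924028 0.054     ]] speed [[ 0.53767119 -0.03557823  0.065     ]]
side fin top [[0.53598521 0.06521701 0.093     ]] ledge corner L [[0.50087859 0.20100848 0.045     ]] R [[ 0.49850717 -0.12997719  0.045     ]]
```

```bash
python3 - <<'E'
from h import *
import pickle
t=pickle.load(open("top.pkl","rb"));s=pickle.load(open("side.pkl","rb"))
for im,box in((t,(246,106,268,128)),(s,(176,172,196,190))):
    x0,y0,x1,y1=box;g=im["pixels"][y0:y1,x0:x1].max(2);print(g.tolist() if 0 else (g<70).astype(int))
    ys,xs=np.nonzero(g<70);print(xs.mean()+x0,ys.mean()+y0,xs.min()+x0,xs.max()+x0,ys.min()+y0,ys.max()+y0)
# predicted knob at shaker estimate
c,sn=np.cos(-.02),np.sin(-.02);W=lambda x,y,z:[.6224+c*x-sn*y,.0232+sn*x+c*y,z]
for im in(t,s): print(proj(im,[W(35,0,0) if 0 else W(.035,0,.182),W(.035,0,.194),W(.035,0,.206),W(-.085,.038,.093),W(-.085,.035,.093),W(-.085,.106,.054)]).round(1).tolist())
E
```

```text
[[0 0 0 0 0 0 0 0 0 0 0 0 0 0 0 0 0 0 0 0 0 0]
 [0 0 0 0 0 0 0 0 0 0 0 0 0 0 0 0 0 0 0 0 0 0]
 [0 0 0 0 0 0 0 0 0 0 0 0 0 0 0 0 0 0 0 0 0 0]
 [0 0 0 0 0 0 0 0 0 0 0 0 0 0 0 0 0 0 0 0 0 0]
 [0 0 0 0 0 0 0 0 0 0 0 0 0 0 0 0 0 0 0 0 0 0]
 [0 0 0 0 0 0 0 0 0 0 0 1 1 0 0 0 0 0 0 0 0 0]
 [0 0 0 0 0 0 0 0 1 1 1 1 1 1 0 0 0 0 0 0 0 0]
 [0 0 0 0 0 0 0 0 1 0 0 0 0 0 1 0 0 0 0 0 0 0]
 [0 0 0 0 0 0 0 0 1 0 0 0 0 0 1 0 0 0 0 0 0 0]
 [0 0 0 0 0 0 0 0 0 0 0 0 0 0 0 0 0 0 0 0 0 0]
 [0 0 0 0 0 0 0 0 0 0 0 0 0 0 0 1 0 0 0 0 0 0]
 [0 0 0 0 0 0 0 0 0 0 0 0 0 0 1 1 0 0 0 0 0 0]
 [0 0 0 0 0 0 0 0 1 0 0 0 0 0 1 0 0 0 0 0 0 0]
 [0 0 0 0 0 0 0 0 1 1 0 0 0 1 1 0 0 0 0 0 0 0]
 [0 0 0 0 0 0 0 0 0 1 1 1 1 1 0 0 0 0 0 0 0 0]
 [0 0 0 0 0 0 0 0 0 1 1 1 1 0 0 0 0 0 0 0 0 0]
 [0 0 0 0 0 0 0 0 0 0 0 0 0 0 0 0 0 0 0 0 0 0]
 [0 0 0 0 0 0 0 0 0 0 0 0 0 0 0 0 0 0 0 0 0 0]
 [0 0 0 0 0 0 0 0 0 0 0 0 0 0 0 0 0 0 0 0 0 0]
 [0 0 0 0 0 0 0 0 0 0 0 0 0 0 0 0 0 0 0 0 0 0]
 [0 0 0 0 0 0 0 0 0 0 0 0 0 0 0 0 0 0 0 0 0 0]
 [0 0 0 0 0 0 0 0 0 0 0 0 0 0 0 0 0 0 0 0 0 0]]
257.23333333333335 116.46666666666667 254 261 111 121
[[0 0 1 1 1
[... 311 characters left out ...]
 1 1 1 1 0 0 0 0 0 0]
 [0 0 0 0 0 0 0 1 1 1 1 1 1 1 0 0 0 0 0 0]
 [0 0 0 0 0 0 0 1 1 1 1 1 1 1 0 0 0 0 0 0]
 [0 0 0 0 0 0 0 1 1 1 1 1 1 1 0 0 0 0 0 0]
 [0 0 0 0 0 0 0 1 1 1 1 1 1 1 0 0 0 0 0 0]
 [0 0 0 0 0 0 0 0 1 1 1 1 1 0 0 0 0 0 0 0]
 [0 0 0 0 0 0 0 0 1 1 1 1 1 1 0 0 0 0 0 0]
 [0 0 0 0 0 0 0 0 1 1 1 1 1 1 0 0 0 0 0 0]
 [0 0 0 0 0 0 0 0 0 1 1 1 1 0 0 0 0 0 0 0]
 [0 0 0 0 0 0 0 0 0 0 0 0 0 0 0 0 0 0 0 0]
 [0 0 0 0 0 0 0 0 0 0 0 0 0 0 0 0 0 0 0 0]]
185.74358974358975 178.03418803418805 176 195 172 187
[[257.1, 118.6], [257.1, 116.8], [257.1, 114.9], [244.7, 168.6], [245.7, 168.6], [223.1, 172.3]]
[[186.4, 183.3], [186.0, 180.3], [185.7, 177.2], [223.1, 215.0], [223.3, 214.4], [220.3, 238.6]]
```

Request:
apply_moves:
  xyz:
    - [0, 0, -0.11]
    - [0, 0, -0.11]
    - [0, 0, -0.11]
    - [0.1145, -0.1462, 0]
    - [0.1145, -0.1462, 0]
    - [0.1145, -0.1462, 0]
    - [0.1145, -0.1462, 0]
    - [0.1145, -0.1462, 0]
  rot:
    - [0, 0, 0.12]
    - [0, 0, 0.12]
    - [0, 0, 0.119]
    - [0, 0, 0]
    - [0, 0, 0]
    - [0, 0, 0]
    - [0, 0, 0]
    - [0, 0, 0]
  hand: [1, 1, 1, 1, 1, 1, 1, 1]
  force: 40

```text
clock: 1.1
position: [0.3769, -0.322, 0.3093]
ee_rot: [-0.0, 1.0, -0.011, -0.0]
contact_force: [0.6, -0.9, -0.3]
width: 0.0856
gripper_force: 0.0
```

Request:
apply_moves:
  xyz:
    - [0.1145, -0.1462, 0]
    - [0.1145, -0.1462, 0]
    - [0.1145, -0.1462, 0]
    - [0.1145, -0.1462, 0]
    - [0.1145, -0.1462, 0]
    - [0.1145, -0.1462, 0]
    - [0.1145, -0.1462, 0]
    - [0.1145, -0.1462, 0]
  rot:
    - [0, 0, 0]
    - [0, 0, 0]
    - [0, 0, 0]
    - [0, 0, 0]
    - [0, 0, 0]
    - [0, 0, 0]
    - [0, 0, 0]
    - [0, 0, 0]
  hand: [1, 1, 1, 1, 1, 1, 1, 1]

```text
clock: 2.1
position: [0.6591, 0.0229, 0.309]
ee_rot: [0.0, 1.0, -0.011, -0.0]
contact_force: [1.0, -0.2, 0.2]
width: 0.0854
gripper_force: 0.0
```

Request:
apply_moves:
  xyz:
    - [0, 0, 0]
    - [0, 0, 0]
  rot:
    - [0, 0, 0]
    - [0, 0, 0]
  hand: [1, 1]

```text
clock: 2.35
position: [0.6577, 0.0212, 0.3088]
ee_rot: [0.0, 1.0, -0.01, -0.001]
contact_force: [0.1, -1.0, 0.8]
width: 0.0853
gripper_force: 0.0
```

Request:
apply_moves:
  xyz:
    - [0, 0, 0.12]
    - [0, 0, 0.12]
    - [0, 0, 0.1]
    - [0, 0, 0.06]
    - [0, 0, 0.036]
    - [0, 0, 0]
    - [0, 0, 0]
    - [0, 0, 0]
  rot:
    - [0, 0, 0]
    - [0, 0, 0]
    - [0, 0, 0]
    - [0, 0, 0]
    - [0, 0, 0]
    - [0, 0, 0]
    - [0, 0, 0]
    - [0, 0, 0]
  hand: [1, 1, 1, 1, 1, 1, -1, -1]
  force: 50

```text
clock: 3.35
position: [0.6588, 0.0213, 0.1799]
ee_rot: [0.0, 1.0, -0.011, 0.001]
contact_force: [-0.8, -0.4, -0.2]
width: 0.0516
gripper_force: 0.0
```

Request:
apply_moves:
  xyz:
    - [0, 0, 0]
    - [0, 0, 0]
    - [0, 0, 0]
    - [0, 0, 0]
    - [0, 0, 0]
    - [0, 0, 0]
  rot:
    - [0, 0, 0]
    - [0, 0, 0]
    - [0, 0, 0]
    - [0, 0, 0]
    - [0, 0, 0]
    - [0, 0, 0]
  hand: [-1, -1, -1, -1, -1, -1]

```text
clock: 4.1
position: [0.6587, 0.0224, 0.1799]
ee_rot: [-0.001, 1.0, -0.01, 0.001]
contact_force: [-0.8, 3.1, 5.2]
width: 0.0229
gripper_force: 48.8
```

Request:
apply_moves:
  xyz:
    - [0, 0, -0.03]
    - [0, 0, -0.06]
    - [0, 0, -0.1]
    - [0, 0, -0.1]
    - [0, 0, -0.1]
    - [0, 0, -0.1]
    - [0, 0, -0.06]
    - [0, 0, 0]
  rot:
    - [0, 0, 0]
    - [0, 0, 0]
    - [0, 0, 0]
    - [0, 0, 0]
    - [0, 0, 0]
    - [0, 0, 0]
    - [0, 0, 0]
    - [0, 0, 0]
  hand: [-1, -1, -1, -1, -1, -1, -1, -1]

```text
clock: 5.1
position: [0.6588, 0.0208, 0.3447]
ee_rot: [0.001, 1.0, -0.011, 0.001]
contact_force: [-0.5, 0.2, -3.8]
width: 0.0225
gripper_force: 49.3
```

```bash
python3 - <<'E'
from h import *
im=get_image("side");cv2.imwrite("pics/a.png",cv2.resize(im["pixels"][60:345,120:330,::-1],None,fx=2,fy=2))
t=get_image("top")
g=t["pixels"].max(2)
m=np.zeros(g.shape,np.uint8);m[170:240,112:188]=g[170:240,112:188]>120
cn=max(cv2.findContours(m,0,1)[0],key=cv2.contourArea);print(cv2.minAreaRect(cast(t,cn.reshape(-1,2),.006)[:,:2].astype(np.float32)))
h=cv2.convexHull(cn);ap=cv2.approxPolyDP(h,6,True);print(cast(t,ap.reshape(-1,2),.006).round(3).tolist())
# dump side-view tile contour via hull corner
g=im["pixels"].min(2);m=np.zeros(g.shape,np.uint8);m[275:345,195:282]=g[275:345,195:282]>150
cn=max(cv2.findContours(m,0,1)[0],key=cv2.contourArea);ap=cv2.approxPolyDP(cv2.convexHull(cn),4,True);print(ap.reshape(-1,2).tolist(),cast(im,ap.reshape(-1,2),.006).round(3).tolist())
E
```

```text
((0.44614243507385254, 0.37643659114837646), (0.21298523247241974, 0.2107657939195633), 85.89860534667969)
[[0.556, 0.442, 0.006], [0.528, 0.264, 0.006], [0.343, 0.292, 0.006], [0.348, 0.482, 0.006]]
[[219, 282], [277, 293], [281, 344], [195, 344]] [[0.526, 0.268, 0.006], [0.352, 0.295, 0.006], [0.332, 0.47, 0.006], [0.558, 0.49, 0.006]]
```

View pics/a.png

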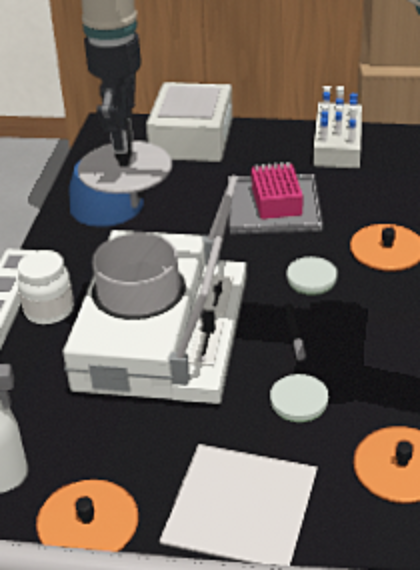

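The bath is open and the lid hangs level in the gripper. The tile is clear at about (240,505), so I'll carry the lid over.

Request:
apply_moves:
  xyz:
    - [-0.05, -0.08, 0]
    - [-0.0826, -0.1332, 0]
    - [-0.1, -0.1613, 0]
    - [-0.1, -0.1613, 0]
    - [-0.1, -0.1613, 0]
    - [-0.1, -0.1613, 0]
    - [-0.0974, -0.157, 0]
    - [-0.05, -0.08, 0]
  rot:
    - [0, 0, 0]
    - [0, 0, 0]
    - [0, 0, 0]
    - [0, 0, 0]
    - [0, 0, 0]
    - [0, 0, 0]
    - [0, 0, 0]
    - [0, 0, 0]
  hand: [-1, -1, -1, -1, -1, -1, -1, -1]

```text
clock: 6.2
position: [0.4575, 0.3568, 0.3428]
ee_rot: [0.0, 1.0, -0.009, -0.001]
contact_force: [0.2, 0.2, -3.3]
width: 0.0226
gripper_force: 49.4
```

Request:
apply_moves:
  xyz:
    - [-0.026, -0.044, 0.05]
    - [0, 0, 0.14]
    - [0, 0, 0.16]
    - [0, 0, 0.16]
    - [0, 0, 0.16]
    - [0, 0, 0.16]
    - [0, 0, 0.1]
    - [0, 0, 0.04]
  rot:
    - [0, 0, 0]
    - [0, 0, 0]
    - [0, 0, 0]
    - [0, 0, 0]
    - [0, 0, 0]
    - [0, 0, 0]
    - [0, 0, 0]
    - [0, 0, 0]
  hand: [-1, -1, -1, -1, -1, -1, -1, -1]

```text
clock: 7.2
position: [0.4515, 0.3656, 0.0496]
ee_rot: [0.002, 1.0, -0.011, -0.003]
contact_force: [-0.1, -0.2, -3.2]
width: 0.0227
gripper_force: 49.4
```

```bash
python3 - <<'E'
from h import *
s=status.get_state();print(s["position"],s["contact_force"],s["qpos"])
im=get_image("side");cv2.imwrite("pics/b.png",cv2.resize(im["pixels"][200:345,120:330,::-1],None,fx=3,fy=3))
E
```

```text
[0.45145423 0.36561744 0.04957721] [-0.06637243 -0.15983376 -3.21129465] [ 5.61260231e-01  4.19508283e-01  1.71830682e+00 -4.96114417e-04
  1.01012965e+00  2.15405979e+00]
```

View pics/b.png

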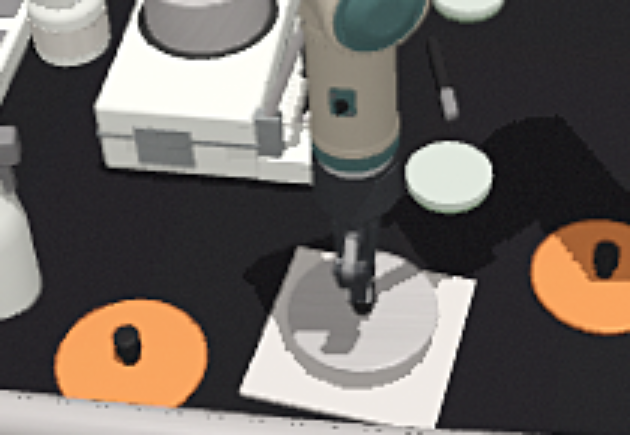

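The lid is level over the middle of the tile. I'll lower it gently.

Request:
apply_moves:
  xyz:
    - [0, 0, 0.03]
    - [0, 0, 0.02]
    - [0, 0, 0.012]
    - [0, 0, 0.006]
    - [0, 0, 0.004]
    - [0, 0, 0]
  rot:
    - [0, 0, 0]
    - [0, 0, 0]
    - [0, 0, 0]
    - [0, 0, 0]
    - [0, 0, 0]
    - [0, 0, 0]
  hand: [-1, -1, -1, -1, -1, -1]

```text
clock: 8.0
position: [0.4538, 0.3677, 0.0313]
ee_rot: [-0.0, 1.0, -0.011, 0.0]
contact_force: [-0.0, -0.4, -3.3]
width: 0.0226
gripper_force: 49.5
```

Request:
apply_moves:
  xyz:
    - [0, 0, 0.003]
    - [0, 0, 0.003]
    - [0, 0, 0]
  rot:
    - [0, 0, 0]
    - [0, 0, 0]
    - [0, 0, 0]
  hand: [-1, -1, -1]

```text
clock: 8.38
position: [0.4537, 0.3676, 0.0293]
ee_rot: [0.0, 1.0, -0.011, -0.0]
contact_force: [-0.7, 0.2, -3.3]
width: 0.0224
gripper_force: 49.5
```

Request:
apply_moves:
  xyz:
    - [0, 0, 0.003]
    - [0, 0, 0.003]
    - [0, 0, 0]
  rot:
    - [0, 0, 0]
    - [0, 0, 0]
    - [0, 0, 0]
  hand: [-1, -1, -1]

```text
clock: 8.75
position: [0.4537, 0.3676, 0.0275]
ee_rot: [0.0, 1.0, -0.011, -0.0]
contact_force: [0.2, -0.0, -3.1]
width: 0.0228
gripper_force: 49.5
```

Request:
apply_moves:
  xyz:
    - [0, 0, 0.003]
    - [0, 0, 0.002]
    - [0, 0, 0]
  rot:
    - [0, 0, 0]
    - [0, 0, 0]
    - [0, 0, 0]
  hand: [-1, -1, -1]

```text
clock: 9.12
position: [0.4537, 0.3673, 0.0269]
ee_rot: [0.0, 1.0, -0.011, 0.0]
contact_force: [-2.6, -2.9, 5.1]
width: 0.0222
gripper_force: 50.4
```

Request:
apply_moves:
  xyz:
    - [0, 0, 0.002]
    - [0, 0, 0.002]
    - [0, 0, 0]
  rot:
    - [0, 0, 0]
    - [0, 0, 0]
    - [0, 0, 0]
  hand: [-1, -1, -1]

```text
clock: 9.5
position: [0.4538, 0.3673, 0.0268]
ee_rot: [0.0, 1.0, -0.011, 0.0]
contact_force: [-3.6, -3.3, 11.5]
width: 0.0227
gripper_force: 51.2
```

Request:
apply_moves:
  xyz:
    - [0, 0, -0.004]
    - [0, 0, 0]
    - [0, 0, 0]
    - [0, 0, 0]
    - [0, 0, -0.06]
    - [0, 0, -0.1]
    - [0, 0, -0.15]
    - [0, 0, -0.15]
  rot:
    - [0, 0, 0]
    - [0, 0, 0]
    - [0, 0, 0]
    - [0, 0, 0]
    - [0, 0, 0]
    - [0, 0, 0]
    - [0, 0, 0]
    - [0, 0, 0]
  hand: [-1, 0.6, 0.6, 0.6, 0.6, 0.6, 0.6, 0.6]

```text
clock: 10.5
position: [0.4537, 0.3676, 0.165]
ee_rot: [0.0, 1.0, -0.011, -0.0]
contact_force: [0.5, 0.2, 0.3]
width: 0.0681
gripper_force: 0.0
```

```bash
python3 - <<'E'
from h import *
s=status.get_state();print(s["position"],s["qpos"])
a=get_image("side");b=get_image("top")
cv2.imwrite("pics/c.png",np.hstack([cv2.resize(a["pixels"][200:345,140:330,::-1],(400,305)),cv2.resize(b["pixels"][100:250,110:307,::-1],(400,305))]))
E
```

```text
[0.45365941 0.36759014 0.1649758 ] [5.61831988e-01 3.17796000e-01 1.55989701e+00 8.24854656e-06
 1.26439274e+00 2.15383030e+00]
```

View pics/c.png

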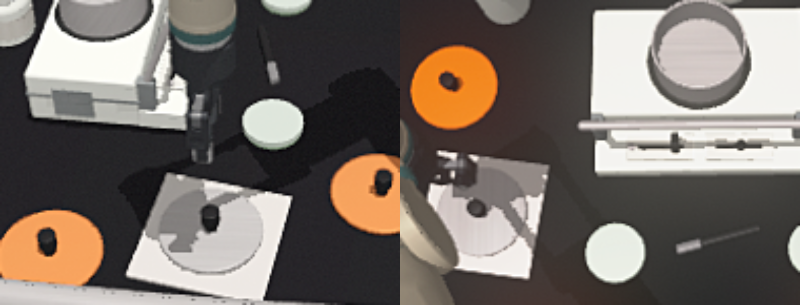

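The lid sits centred and level on the tile, and it is released. Next I move to the front of the shaker and lean the tool.

Request:
apply_moves:
  xyz:
    - [-0.01, 0.08, -0.03]
    - [-0.022, 0.14, -0.03]
    - [-0.022, 0.14, -0.02]
    - [-0.022, 0.14, -0.02]
    - [-0.022, 0.14, -0.017]
    - [-0.022, 0.14, 0]
    - [-0.022, 0.14, 0]
    - [-0.016, 0.103, 0]
  rot:
    - [0, 0, 0]
    - [0, 0, 0]
    - [0, 0, 0]
    - [0, 0, 0]
    - [0, 0, 0]
    - [0, 0, 0]
    - [0, 0, 0]
    - [0, 0, 0]
  hand: [0.6, 0.6, 0.6, 0.6, 0.6, 0.6, 0.6, 0.6]

```text
clock: 11.6
position: [0.3974, 0.0595, 0.198]
ee_rot: [0.0, 1.0, -0.011, -0.002]
contact_force: [0.6, -0.4, 1.1]
width: 0.0687
gripper_force: 0.0
```

Request:
apply_moves:
  xyz:
    - [0, 0, 0]
    - [0, 0, 0]
    - [0, 0, 0]
    - [0, 0, 0]
    - [0, 0, 0]
    - [0, 0, 0]
    - [0, 0, 0]
    - [0, 0, 0]
  rot:
    - [0, 0, 0]
    - [0, 0.11, 0]
    - [0, 0.12, 0]
    - [0, 0.12, 0]
    - [0, 0.12, 0]
    - [0, 0.12, 0]
    - [0, 0.11, 0]
    - [0, 0, 0]
  hand: [0.6, 0.6, 0.6, 0.6, 0.6, 0.6, 0.6, 0.6]

```text
clock: 12.6
position: [0.3955, 0.0623, 0.1953]
ee_rot: [0.004, 0.935, -0.01, 0.355]
contact_force: [-0.0, -0.0, 0.2]
width: 0.0682
gripper_force: 0.0
```

```bash
python3 - <<'E'
from h import *
s=status.get_state();M=q2R(s["ee_rot"]);print(s["position"],s["qpos"].round(2) if hasattr(s["qpos"],'round') else s["qpos"],M.round(3).tolist())
c,sn=np.cos(-.02),np.sin(-.02)
for x,y,z in((-.0725-.67*.08,.038,.069+.743*.08),(-.0725,.038,.069)):
    T=np.array([.6224+c*x-sn*y,.0232+sn*x+c*y,z]);print(T.round(4),(M.T@(T-s["position"])/.3).round(4))
a=get_image("side");b=get_image("top")
cv2.imwrite("pics/d.png",np.hstack([cv2.resize(a["pixels"][120:270,140:330,::-1],(400,316)),cv2.resize(b["pixels"][130:230,190:317,::-1],(400,316))]))
E
```

```text
[0.39547041 0.06227139 0.19528629] [-0.01 -0.33  2.39 -0.01  0.36  1.59] [[0.748, -0.02, 0.664], [-0.015, -1.0, -0.013], [0.664, -0.0, -0.748]]
[0.4971 0.0637 0.1284] [ 0.1053 -0.0117  0.3914]
[0.5507 0.0626 0.069 ] [ 0.1075 -0.0117  0.6582]
```

View pics/d.png

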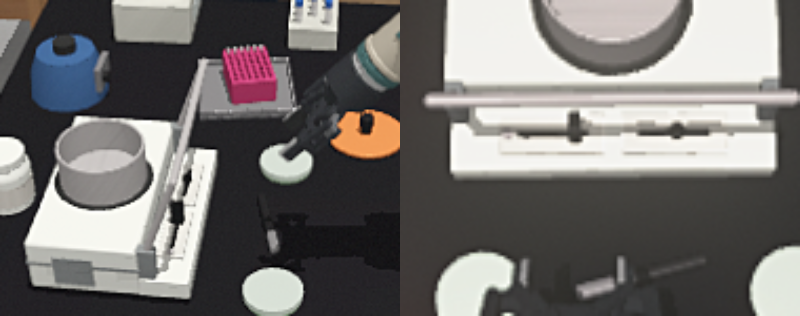

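The lean is good, and the fin and button are clear ahead of the gripper. I'll approach along the tool axis, under the bar.

Request:
apply_moves:
  xyz:
    - [0.05, -0.006, 0]
    - [0.0564, -0.0057, 0]
    - [0, 0, 0.1]
    - [0, 0, 0.1]
    - [0, 0, 0.1]
    - [0, 0, 0.091]
    - [0, 0, 0]
    - [0, 0, 0]
  rot:
    - [0, 0, 0]
    - [0, 0, 0]
    - [0, 0, 0]
    - [0, 0, 0]
    - [0, 0, 0]
    - [0, 0, 0]
    - [0, 0, 0]
    - [0, 0, 0]
  hand: [0.6, 0.6, 0.6, 0.6, 0.6, 0.6, 0.6, 0.6]

```text
clock: 13.7
position: [0.5019, 0.0649, 0.1454]
ee_rot: [0.006, 0.936, -0.011, 0.351]
contact_force: [-0.7, -0.1, 0.7]
width: 0.0686
gripper_force: 0.0
```

```bash
python3 - <<'E'
from h import *
s=status.get_state();M=q2R(s["ee_rot"]);print(s["position"])
T=np.array([.5507,.0626,.069]);print((M.T@(T-s["position"])/.3).round(4))
a=get_image("side");b=get_image("top")
cv2.imwrite("pics/e.png",np.hstack([cv2.resize(a["pixels"][160:260,180:290,::-1],(440,400),interpolation=2),cv2.resize(b["pixels"][145:225,210:280,::-1],(350,400),interpolation=2)]))
E
```

```text
[0.50190081 0.06490115 0.14537622]
[-0.0448  0.0031  0.2989]
```

View pics/e.png

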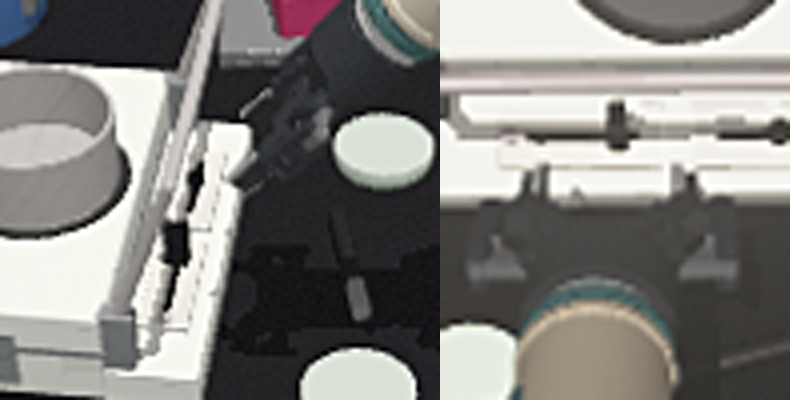

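```bash
python3 - <<'E'
from h import *
s=status.get_state();M=q2R(s["ee_rot"]);p=s["position"];print(s["clock"],p,s["qpos"],s["qd"])
a=get_image("side");b=get_image("top");s=status.get_state();print(s["position"])
tips=[p+M@np.array([0,e,-.008]) for e in(-.034,0,.034)]
for im,(x0,y0),k,o in((a,(180,160),4,0),(b,(210,145),5,440)): print(((proj(im,tips)-[x0,y0])*k+[o,0]).round(0).tolist())
T=np.array([.5507,.0626,.069]);print((M.T@(T-s["position"])/.3).round(4))
E
```

```text
13.8 [0.50115041 0.06486823 0.14549145] [ 0.00922662 -0.03054539  2.34909294 -0.22253796  0.1079351   1.81507056] [-0.00034099 -0.00591676  0.00780134 -0.00601128 -0.00473777  0.00545311]
[0.50099536 0.06486123 0.14557082]
[[216.0, 195.0], [223.0, 167.0], [229.0, 140.0]]
[[546.0, 161.0], [607.0, 161.0], [668.0, 161.0]]
[-0.0431  0.0029  0.3013]
```

```bash
cat > fk.py <<'E'
import numpy as np
from scipy.optimize import least_squares
from scipy.spatial.transform import Rotation as R
def fk(q,P):
    h,L1,L2,Lt,r0,lat=P
    Rz=lambda a:R.from_euler('z',a);Ry=lambda a:R.from_euler('y',a)
    A=Rz(q[0]);p=A.apply([r0,lat,h]);A=A*Ry(q[1]);p=p+A.apply([0,0,L1]);A=A*Ry(q[2]);p=p+A.apply([0,0,L2])
    A=A*Rz(q[3])*Ry(q[4]);p=p+A.apply([0,0,Lt]);return p,A*Rz(q[5])
D=[([-1.337,.276,1.505,0,1.361,-.121],[.1996,-.5387,.2098]),
([.56126,.419508,1.718307,-.0005,1.01013,2.15406],[.45145,.36562,.04958]),
([.561832,.317796,1.559897,0,1.264393,2.15383],[.45366,.36759,.16498]),
([.009227,-.030545,2.349093,-.222538,.107935,1.815071],[.5011,.06487,.1455])]
P=least_squares(lambda P:np.concatenate([fk(q,P)[0]-p for q,p in D]),[.3,.4,.35,.2,0,.07]).x
def ik(T,lean,q0,yaw=-.02):
    # tool axes
    x=np.array([np.cos(lean),0,np.sin(lean)]);y=np.array([0,-1.,0]);z=np.array([np.sin(lean),0,-np.cos(lean)])
    Rt=R.from_euler('z',yaw)*R.from_matrix(np.c_[x,y,z])
    f=lambda q:np.r_[fk(q,P)[0]-T,0.3*((fk(q,P)[1]*OFF).inv()*Rt).as_rotvec()]
    lo=[-2.89,-.75,.22,-1.18,.0,-2.7];hi=[2.89,2.08,2.7,4.32,2.71,2.7]
    return least_squares(f,q0,bounds=(lo,hi))
q2R=lambda q:R.from_quat([q[1],q[2],q[3],q[0]])
OFF=fk(D[0][0],P)[1].inv()*q2R([-8.24e-4,.984302,.17649,-4.2e-5])
E
python3 - <<'E'
from fk import *
print(P.round(4),[(fk(q,P)[0]-p).round(4).tolist() for q,p in D],OFF.as_rotvec())
print("chk lean now",(fk(D[3][0],P)[1]*OFF).as_quat())
c,sn=np.cos(-.02),np.sin(-.02)
for gz in(.080,.088):
  for deg in(33,36,39,42,46):
    a=np.radians(deg);out=[]
    for back in(0,.08):
        x=-.085+(.0187-back)*np.sin(a);z=gz-(.0187-back)*np.cos(a);y=.038
        T=[.6224+c*x-sn*y,.0232+sn*x+c*y,z]
        for q0 in([0,.3,2.1,0,.4,1.6],[0,.3,2.0,3.14,.3,-1.5]):
            r=ik(T,a,q0);out.append((r.x.round(2).tolist(),round(r.cost,6)))
    print(gz,deg,*out,sep="\n  ")
E
```

```text
[0.0418 0.6225 0.3889 0.3482 0.0098 0.0692] [[-0.0027, 0.0103, 0.0017], [0.0106, 0.0064, 0.0038], [-0.004, -0.0028, 0.0026], [0.0032, 0.0007, -0.0081]] [8.43222977e-04 1.09291876e-03 1.57075363e+00]
chk lean now [ 0.93615072 -0.01038107  0.35141147  0.0049042 ]
0.08
  33
  ([-0.01, 0.16, 2.29, -0.08, 0.12, 1.66], np.float64(0.0))
  ([-0.01, 0.17, 2.35, 4.06, 0.0, -2.48], np.float64(0.000132))
  ([-0.0, -0.0, 2.24, -0.03, 0.33, 1.61], np.float64(0.0))
  ([-0.01, 0.02, 2.41, 4.19, 0.0, -2.61], np.float64(0.001153))
0.08
  36
  ([-0.01, 0.16, 2.33, -0.43, 0.02, 2.01], np.float64(0.0))
  ([-0.01, 0.16, 2.34, 4.28, 0.0, -2.7], np.float64(5e-06))
  ([-0.0, -0.01, 2.29, -0.05, 0.23, 1.63], np.float64(0.0))
  ([-0.01, 0.01, 2.41, 4.17, 0.0, -2.59], np.float64(0.000567))
0.08
  39
  ([-0.01, 0.15, 2.34, -0.75, 0.0, 2.33], np.float64(5.6e-05))
  ([-0.01, 0.16, 2.38, 3.28, 0.08, -1.7], np.float64(0.0))
  ([-0.0, -0.02, 2.34, -0.09, 0.14, 1.67], np.float64(0.0))
  ([-0.01, -0.01, 2.41, 4.17, 0.0, -2.6], np.float64(0.000186))
0.08
  42
  ([-0.01, 0.14, 2.34, -0.82, 0.0, 2.4], np.float64(0.000284)
[... 1026 characters left out ...]
))
  ([-0.01, 0.15, 2.36, 3.36, 0.05, -1.78], np.float64(0.0))
  ([-0.0, -0.03, 2.33, -0.07, 0.17, 1.66], np.float64(0.0))
  ([-0.01, -0.02, 2.41, 4.14, 0.0, -2.57], np.float64(0.000275))
0.088
  42
  ([-0.01, 0.13, 2.34, -0.81, 0.0, 2.39], np.float64(0.000199))
  ([-0.0, 0.15, 2.41, 3.22, 0.15, -1.64], np.float64(0.0))
  ([-0.0, -0.04, 2.38, -0.21, 0.07, 1.79], np.float64(0.0))
  ([-0.01, -0.03, 2.42, 4.12, 0.0, -2.55], np.float64(4.2e-05))
0.088
  46
  ([-0.01, 0.12, 2.33, -0.71, 0.0, 2.28], np.float64(0.000709))
  ([-0.0, 0.16, 2.47, 3.19, 0.29, -1.6], np.float64(0.0))
  ([-0.01, -0.05, 2.42, -0.9, 0.0, 2.48], np.float64(5.6e-05))
  ([0.0, -0.04, 2.46, 3.34, 0.08, -1.75], np.float64(0.0))
```

The lean of 42° drives joint 5 to its lower limit, so I'll back off and use about 33°, gripping higher on the fin.

Request:
apply_moves:
  xyz:
    - [0, 0, -0.05]
    - [0, 0, 0]
    - [0, 0, 0]
    - [0, 0, 0]
  rot:
    - [0, 0, 0]
    - [0, -0.06, 0]
    - [0, -0.07, 0]
    - [0, 0, 0]
  hand: [0.6, 0.6, 0.6, 0.6]

```text
clock: 14.4
position: [0.4934, 0.0651, 0.1584]
ee_rot: [0.005, 0.957, -0.011, 0.289]
contact_force: [-0.2, -0.6, -0.2]
width: 0.0687
gripper_force: 0.0
```

```bash
cat > tgt.py <<'E'
import sys
from h import *
import fk
def go(lean,lx,ly,lz,yaw=-.02):
    s=status.get_state();M=q2R(s["ee_rot"]);p=np.array(s["position"]);q=np.array(s["qpos"])
    c,sn=np.cos(-.02),np.sin(-.02);T=np.array([.6224+c*lx-sn*ly,.0232+sn*lx+c*ly,lz])
    a=np.radians(lean);Rt=R.from_euler('z',yaw).as_matrix()@np.array([[np.cos(a),0,np.sin(a)],[0,-1,0],[np.sin(a),0,-np.cos(a)]])
    print("now",p.round(4),"lean",np.degrees(np.arcsin(M[0,2])).round(2),"q",q.round(3),"F",np.round(s["contact_force"],1))
    print("T",T.round(4),"xyz",(M.T@(T-p)/.3).round(4),"then rot",(R.from_matrix(M.T@Rt).as_rotvec()/np.radians(60)).round(4))
    r=fk.ik(T,a,q,yaw);print("ik q",r.x.round(3),r.cost.round(6),"model err",(fk.fk(q,fk.P)[0]-p).round(4))
E
python3 - <<'E'
from tgt import *
go(33,-.082-.545*.08,.038,.076+.839*.08); go(33,-.082,.038,.076)
E
```

```text
now [0.4934 0.0651 0.1584] lean 33.57 q [ 0.006 -0.054  2.22  -0.049  0.39   1.639] F [-0.2 -0.6 -0.2]
T [0.4976 0.0637 0.1431] xyz [-0.0165  0.004   0.0503] then rot [ 0.0041 -0.0097 -0.0019]
ik q [-0.004 -0.026  2.227 -0.028  0.366  1.61 ] 0.0 model err [-0.0031  0.0004 -0.0032]
now [0.4934 0.0651 0.1584] lean 33.57 q [ 0.006 -0.054  2.22  -0.049  0.39   1.639] F [-0.2 -0.6 -0.2]
T [0.5412 0.0628 0.076 ] xyz [-0.0192  0.0029  0.317 ] then rot [ 0.0041 -0.0097 -0.0019]
ik q [-0.006  0.134  2.281 -0.059  0.151  1.641] 0.0 model err [-0.0031  0.0004 -0.0032]
```

Request:
apply_moves:
  xyz:
    - [-0.0192, 0.003, 0]
    - [0, 0, 0.06]
    - [0, 0, 0.06]
    - [0, 0, 0.05]
    - [0, 0, 0.03]
    - [0, 0, 0]
  rot:
    - [0.004, -0.01, -0.002]
    - [0, 0, 0]
    - [0, 0, 0]
    - [0, 0, 0]
    - [0, 0, 0]
    - [0, 0, 0]
  hand: [0.6, 0.6, 0.6, 0.6, 0.6, 0.6]

```text
clock: 15.15
position: [0.518, 0.0636, 0.1015]
ee_rot: [0.003, 0.96, -0.009, 0.28]
contact_force: [0.4, 0.4, -0.3]
width: 0.0682
gripper_force: 0.0
```

```bash
python3 - <<'E'
from tgt import *
go(33,-.082,.038,.076)
a=get_image("side");b=get_image("top")
cv2.imwrite("pics/f.png",np.hstack([cv2.resize(a["pixels"][160:260,180:290,::-1],(440,400),interpolation=2),cv2.resize(b["pixels"][145:225,210:280,::-1],(350,400),interpolation=2)]))
E
```

```text
now [0.518  0.0636 0.1015] lean 32.56 q [-0.005  0.083  2.264 -0.037  0.226  1.619] F [ 0.4  0.4 -0.3]
T [0.5412 0.0628 0.076 ] xyz [0.0195 0.0009 0.1132] then rot [0.0003 0.0072 0.0006]
ik q [-0.006  0.134  2.281 -0.059  0.151  1.641] 0.0 model err [ 0.0086  0.     -0.0052]
```

View pics/f.png

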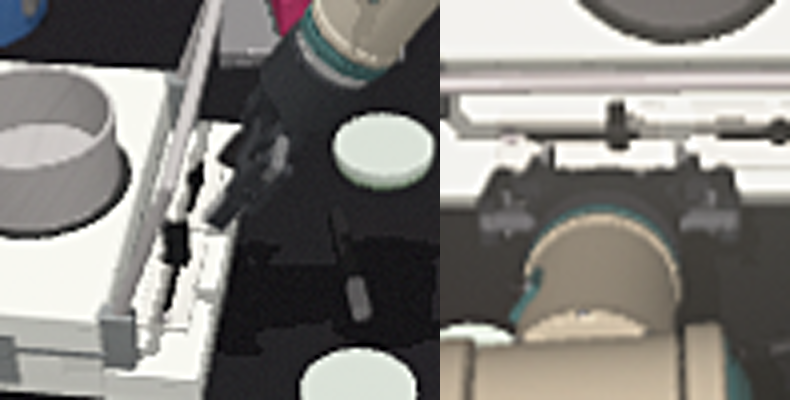

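The fin at (618,122) lies midway between the fingertips, and the bar is clear. I'll go in the last 35 mm.

Request:
apply_moves:
  xyz:
    - [0.01, 0, 0.03]
    - [0.0095, 0, 0.03]
    - [0, 0, 0.03]
    - [0, 0, 0.022]
    - [0, 0, 0]
  rot:
    - [0, 0, 0]
    - [0, 0, 0]
    - [0, 0, 0]
    - [0, 0, 0]
    - [0, 0, 0]
  hand: [0.6, 0.6, 0.6, 0.6, 0.6]

```text
clock: 15.88
position: [0.5419, 0.0631, 0.0765]
ee_rot: [0.003, 0.96, -0.009, 0.281]
contact_force: [-0.1, 0.2, -0.8]
width: 0.0687
gripper_force: 0.0
```

```bash
python3 - <<'E'
from tgt import *
go(33,-.082,.038,.076)
E
```

```text
now [0.5419 0.0631 0.0765] lean 32.59 q [-0.006  0.164  2.261 -0.053  0.148  1.635] F [-0.1  0.2 -0.8]
T [0.5412 0.0628 0.076 ] xyz [-0.0028  0.0011  0.0001] then rot [0.0003 0.0067 0.0007]
ik q [-0.006  0.134  2.281 -0.059  0.151  1.641] 0.0 model err [ 0.013  -0.     -0.0069]
```

Position is right and q5 = 0.148. I'll close gently on the fin.

Request:
apply_moves:
  xyz:
    - [0, 0, 0]
    - [0, 0, 0]
    - [0, 0, 0]
    - [0, 0, 0]
    - [0, 0, 0]
    - [0, 0, 0]
    - [0, 0, 0]
    - [0, 0, 0]
  rot:
    - [0, 0, 0]
    - [0, 0, 0]
    - [0, 0, 0]
    - [0, 0, 0]
    - [0, 0, 0]
    - [0, 0, 0]
    - [0, 0, 0]
    - [0, 0, 0]
  hand: [-1, -1, -1, -1, -1, -1, -1, -1]
  force: 30

```text
clock: 16.88
position: [0.5421, 0.0632, 0.0774]
ee_rot: [0.003, 0.96, -0.009, 0.281]
contact_force: [-0.1, -0.1, 0.4]
width: -0.0001
gripper_force: 0.1
```

```bash
python3 - <<'E'
from h import *
a=get_image("side");b=get_image("top")
cv2.imwrite("pics/g.png",np.hstack([cv2.resize(a["pixels"][175:255,190:260,::-1],(420,480),interpolation=2),cv2.resize(b["pixels"][145:209,222:272,::-1],(375,480),interpolation=2)]))
E
```

```text
(no output)
```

View pics/g.png

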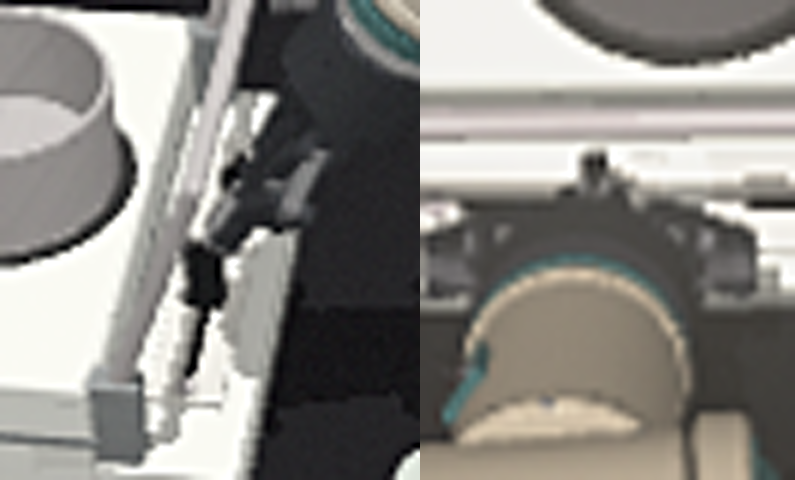

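```bash
python3 - <<'E'
from h import *
s=status.get_state();M=q2R(s["ee_rot"]);p=np.array(s["position"]);print(p)
c,sn=np.cos(-.02),np.sin(-.02);W=lambda x,y,z:[.6224+c*x-sn*y,.0232+sn*x+c*y,z]
a=get_image("side");b=get_image("top")
pts=[p,p+M@[.011,0,0],p+M@[-.011,0,0],W(-.085,.038,.093),W(-.096,.038,.093),W(-.074,.038,.093),W(-.096,.038,.052),W(-.074,.038,.052)]
for im,(x0,y0),k,o in((a,(190,175),6,0),(b,(222,145),7.5,420)): print(((proj(im,pts)-[x0,y0]+.5)*k+[o,0]).round(0).tolist())
E
```

```text
[0.54208144 0.06318829 0.07745232]
[[196.0, 265.0], [178.0, 256.0], [213.0, 275.0], [202.0, 243.0], [222.0, 245.0], [181.0, 242.0], [226.0, 302.0], [185.0, 300.0]]
[[595.0, 182.0], [594.0, 156.0], [595.0, 208.0], [594.0, 181.0], [594.0, 207.0], [594.0, 154.0], [598.0, 235.0], [598.0, 183.0]]
```

The jaws closed fully with the fin just ahead of the tips. The true fingertips sit about 15 mm further back along the tool axis than the reported TCP, and the knob showing below the tips in the earlier shot fits that. I'll open, reduce the lean a little and go deeper.

Request:
apply_moves:
  xyz:
    - [0, 0, -0.03]
    - [0, 0, 0]
    - [0, 0, 0]
    - [0, 0, 0]
    - [0, 0, 0]
    - [0, 0, 0]
  rot:
    - [0, 0, 0]
    - [0, -0.017, 0]
    - [0, -0.017, 0]
    - [0, 0, 0]
    - [0, 0, 0]
    - [0, 0, 0]
  hand: [0.3, 0.3, 0.3, 0.3, 0.3, 0.3]

```text
clock: 17.82
position: [0.5369, 0.0633, 0.0847]
ee_rot: [0.003, 0.964, -0.009, 0.264]
contact_force: [0.6, 0.8, 0.3]
width: 0.0556
gripper_force: 0.0
```

```bash
python3 - <<'E'
from tgt import *
go(30.5,-.0794,.038,.0634)
E
```

```text
now [0.5369 0.0633 0.0847] lean 30.61 q [-0.006  0.143  2.226 -0.031  0.238  1.612] F [0.6 0.8 0.3]
T [0.5438 0.0628 0.0634] xyz [-0.0164  0.0012  0.0728] then rot [ 0.0003 -0.002   0.0006]
ik q [-0.007  0.163  2.26  -0.043  0.187  1.625] 0.0 model err [ 0.0107 -0.     -0.005 ]
```

Request:
apply_moves:
  xyz:
    - [-0.008, 0.001, 0.02]
    - [-0.008, 0, 0.02]
    - [0, 0, 0.02]
    - [0, 0, 0.013]
    - [0, 0, 0]
    - [0, 0, 0]
    - [0, 0, 0]
    - [0, 0, 0]
  rot:
    - [0, 0, 0]
    - [0, 0, 0]
    - [0, 0, 0]
    - [0, 0, 0]
    - [0, 0, 0]
    - [0, 0, 0]
    - [0, 0, 0]
    - [0, 0, 0]
  hand: [0.3, 0.3, 0.3, 0.3, 0.3, -1, -1, -1]
  force: 30

```text
clock: 18.82
position: [0.5443, 0.063, 0.0641]
ee_rot: [0.003, 0.964, -0.009, 0.265]
contact_force: [-0.5, 1.7, 1.8]
width: 0.0108
gripper_force: 31.2
```

Request:
apply_moves:
  xyz:
    - [0, 0, 0]
    - [0, 0, 0]
    - [0, 0, 0]
    - [0, 0, 0]
  rot:
    - [0, 0, 0]
    - [0, 0, 0]
    - [0, 0, 0]
    - [0, 0, 0]
  hand: [-1, -1, -1, -1]

```text
clock: 19.32
position: [0.5444, 0.0629, 0.0641]
ee_rot: [0.003, 0.964, -0.009, 0.265]
contact_force: [-4.3, 2.3, 5.1]
width: 0.0107
gripper_force: 31.7
```

```bash
python3 - <<'E'
from tgt import *
go(30.5,-.0794,.085,.0634)
E
```

```text
now [0.5444 0.0629 0.0641] lean 30.69 q [-0.007  0.192  2.244 -0.04   0.17   1.62 ] F [-4.3  2.3  5.1]
T [0.5447 0.1098 0.0634] xyz [-0.0028 -0.1561  0.001 ] then rot [ 0.0001 -0.0033  0.0007]
ik q [ 0.119  0.18   2.236 -0.35   0.21   2.034] 0.0 model err [ 0.0146 -0.0001 -0.0065]
```

The fin is gripped. I'll slide it towards the stud.

Request:
apply_moves:
  xyz:
    - [0, -0.015, 0]
    - [0, -0.02, 0]
    - [0, -0.02, 0]
    - [0, -0.02, 0]
    - [0, -0.02, 0]
    - [0, -0.02, 0]
    - [0, -0.02, 0]
    - [0, 0, 0]
  rot:
    - [0, 0, 0]
    - [0, 0, 0]
    - [0, 0, 0]
    - [0, 0, 0]
    - [0, 0, 0]
    - [0, 0, 0]
    - [0, 0, 0]
    - [0, 0, 0]
  hand: [-1, -1, -1, -1, -1, -1, -1, -1]

```text
clock: 20.32
position: [0.5451, 0.1032, 0.0641]
ee_rot: [0.003, 0.964, -0.009, 0.265]
contact_force: [-3.9, -0.9, 5.6]
width: 0.0107
gripper_force: 31.8
```

Request:
apply_moves:
  xyz:
    - [0, -0.01, 0]
    - [0, -0.01, 0]
    - [0, 0, 0]
  rot:
    - [0, 0, 0]
    - [0, 0, 0]
    - [0, 0, 0]
  hand: [-1, -1, -1]

```text
clock: 20.7
position: [0.5452, 0.1089, 0.0641]
ee_rot: [0.003, 0.964, -0.009, 0.264]
contact_force: [-3.4, -3.1, 6.3]
width: 0.0107
gripper_force: 31.8
```

Request:
apply_moves:
  xyz:
    - [0, -0.006, 0]
    - [0, -0.005, 0]
    - [0, 0, 0]
  rot:
    - [0, 0, 0]
    - [0, 0, 0]
    - [0, 0, 0]
  hand: [-1, -1, -1]

```text
clock: 21.08
position: [0.5452, 0.112, 0.0641]
ee_rot: [0.003, 0.964, -0.009, 0.264]
contact_force: [-3.3, -2.1, 6.1]
width: 0.0109
gripper_force: 31.8
```

Request:
apply_moves:
  xyz:
    - [0, -0.005, 0]
    - [0, -0.004, 0]
    - [0, 0, 0]
  rot:
    - [0, 0, 0]
    - [0, 0, 0]
    - [0, 0, 0]
  hand: [-1, -1, -1]

```text
clock: 21.45
position: [0.5451, 0.1127, 0.064]
ee_rot: [0.005, 0.965, -0.01, 0.264]
contact_force: [-1.7, -13.9, 8.1]
width: 0.0112
gripper_force: 31.9
```

The end stop is reached: side force −14 N after 50 mm of travel. I'll release and retreat along the tool axis.

Request:
apply_moves:
  xyz:
    - [0, 0.002, 0]
    - [0, 0, 0]
    - [0, 0, 0]
    - [0, 0, 0]
    - [0, 0, -0.05]
    - [0, 0, -0.1]
    - [0, 0, -0.12]
    - [0, 0, -0.12]
  rot:
    - [0, 0, 0]
    - [0, 0, 0]
    - [0, 0, 0]
    - [0, 0, 0]
    - [0, 0, 0]
    - [0, 0, 0]
    - [0, 0, 0]
    - [0, 0, 0]
  hand: [-1, -0.2, -0.2, -0.2, -0.2, -0.2, -0.2, -0.2]

```text
clock: 22.45
position: [0.4848, 0.1162, 0.1649]
ee_rot: [0.003, 0.964, -0.009, 0.264]
contact_force: [1.0, 0.3, -0.3]
width: 0.034
gripper_force: 0.0
```

Request:
apply_moves:
  xyz:
    - [-0.1, 0, -0.1]
    - [-0.1, 0, -0.1]
    - [-0.1, 0, -0.1]
    - [0, 0, 0]
    - [0, 0, 0]
  rot:
    - [0, 0, 0]
    - [0, 0, 0]
    - [0, 0, 0]
    - [0, 0, 0]
    - [0, 0, 0]
  hand: [-0.2, -0.2, -0.2, -0.2, -0.2]

```text
clock: 23.08
position: [0.3629, 0.1188, 0.1963]
ee_rot: [0.002, 0.964, -0.009, 0.265]
contact_force: [0.4, -0.1, -0.1]
width: 0.0342
gripper_force: 0.0
```

```bash
python3 - <<'E'
from h import *
import pickle
s=status.get_state();print(s["position"],s["contact_force"],s["qpos"])
c,sn=np.cos(-.02),np.sin(-.02);W=lambda x,y,z:[.6224+c*x-sn*y,.0232+sn*x+c*y,z]
b=get_image("top");b0=pickle.load(open("top.pkl","rb"))
# dark fin column profile on rows around fin (above the slot)
for n,im in(("before",b0),("after",b)):
    g=im["pixels"][165:170,215:290].max(2).mean(0);i=np.argsort(g)[:5]+215;print(n,"fin cols",sorted(i.tolist()),g.min())
    g=im["pixels"][169:173,268:290].max(2).mean(0);w=np.clip(120-g,0,None);print("speed row-col centroid",(w*np.arange(268,290)).sum()/w.sum())
print("pred lock .05 / .046 / start",proj(b,[W(-.085,.088,.088),W(-.085,.084,.088),W(-.085,.038,.088)])[:,0])
d=np.abs(b["pixels"].astype(int)-b0["pixels"]).max(2)
for n,(x0,y0,x1,y1) in dict(dishL=(195,205,235,242),dishR=(295,200,335,240),marker=(240,205,292,228),rack=(350,160,425,225)).items(): print(n,(d[y0:y1,x0:x1]>60).mean().round(3))
E
```

```text
[0.36288556 0.1188026  0.19633483] [ 0.35779454 -0.14048492 -0.05770201] [ 0.29261995 -0.27808854  2.236045   -0.25049391  0.68386165  2.03637664]
before fin cols [243, 244, 245, 246, 247] 70.0
speed row-col centroid 278.3591989987484
after fin cols [227, 228, 229, 230, 231] 81.4
speed row-col centroid 278.4734721289456
pred lock .05 / .046 / start [228.06929604 229.40739553 244.79704249]
dishL 0.13
dishR 0.0
marker 0.0
rack 0.0
```

```bash
python3 -c "
from h import *
print(job.sign_off())"
```

```text
the job is handed in; nothing more can be done
None
```

The lid is resting level, knob up, on the middle of the tile, and the transport lock is at its end stop by the stud. The speed slide shows no shift. The tip rack, marker and right-hand dish are unmoved; the left-hand dish had the arm over it in the last picture, so I couldn't confirm it. I've handed the job in, but the hand-in returned no verdict.

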